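Latch the surplus-parts case

ROBOT

A 6-joint arm with a two-finger parallel gripper is mounted at the origin on the work surface. World frame = base frame: x ahead of the robot, y to its left, z up, the work surface at z = 0. Lengths are in m, angles in degrees, forces in N, time in s.
With the tool pointing down it reaches from about 0.375 to 0.9 m from the base axis. Payload 3.1 kg.
Tool frame: the origin (TCP) lies at the very end of the fingers, on their centre line; the grasp point (between the pads) lies 19 mm behind it; z points along the fingers, y is the line along which they close (so a half turn about z gives the same grasp; the last joint's range is limited). The gripper opens to 87 mm and grips with 3 to 60 N. Pads are 19 mm wide; open, the fingers measure 117 mm over their backs; the gripper's body (75 mm by 190 mm) begins 51 mm behind the grasp point.
Start: joints at [-82.42, 30.224, 82.088, -0, 67.689, -10.227], TCP at [0.191, -0.595, 0.223] pointing down, gripper open.
Joint ranges: [-176.69, 176.69], [-43.24, 126.21], [12.49, 139.97], [-82, 262], [0, 151.66], [-163.58, 163.58]. Speed limits (degrees/s): [159.86, 159.86, 180, 180, 180, 180].

INTERFACE

Orientations are given as a 3x3 rotation matrix whose columns are the frame's x, y, z axes.
In Python, from rig import bot, imaging gives the robot as it stands.
- The arm moves only by the tool drive_tool, never from a script. Its argument "deltas" is text: rows parted by semicolons, each of 5 numbers parted by spaces: the finger opening in mm, from 0 to 87, then the shift along the world's x, y, z in mm, then the turn about the world's z in rad. In form: jaw dx dy dz twist; .... A call has 1 to 12 rows; each row is the pose to reach, as a shift and turn from the pose commanded when the call began; what a row does not reach only later rows make up. A row lasts 1/10 s, in which the tool goes at most 50 mm and 8.59 degrees, less where a joint would pass 70% of its speed; a pose out of reach is approached as far as the arm can. A call with a gripper value outside its range is refused whole. The fingers move at their own pace and stop on an object; the grip force is fixed at half the most. Time passes only in rows, so rows that repeat a pose let the fingers close. It gives the time, the measured TCP pose, the force, the opening and the grip force at its end, in the units of the state.
- bot.read_state(): the state, without advancing time (a new reading comes with each control period).
- imaging.capture(name): name is "scene" or "top" or "wrist"; returns the picture (420x560x3 uint8, red, green, blue); there is no depth.
- imaging.camera_model(name): a dict with "fx", "fy", "cx", "cy" (pixels), "T" (4x4, takes a point from camera to world coordinates). Camera axes: x right, y down, z forward; pixel columns grow to the right and rows downward; lengths in m; the calibration is good to about 2 mm. A picture is of the moment at which its call begins: read the wrist's pose just before it. camera_model takes no time and is no camera call; for the wrist camera it gives the pose at the moment of the call.
- bot.hand_in(): hands the job in; it is judged then, once.
The state is a dict: "time_s": time; "joint_positions": joint angles; "qvel": joint speeds; "tau": joint torques, N m; "position": TCP position; "tcp_rot": TCP orientation; "force": force on the tool from outside, world axes, zero at the start; "moment": the same for the moment, N m; "opening": opening from 0.0 (shut) to 1.0 (fully open); "grasp_force": force on a finger pad.
Only numpy, scipy, OpenCV 4.12 (cv2) and the standard library are available. Lean on these libraries where they do the work, as an engineer would, in place of code of your own. Each camera call takes 0.05 s, during which the arm holds its last target. There are 200 camera calls.

TASK

The blue parts case stands with its lid sprung a little ajar. Hook the latch's steel claw over the brass keeper on the lid, feeling for the slot without forcing the claw onto the keeper, then swing the red lever down over centre until it lies flat and holds the lid shut by itself; let go and leave the loose parts around the case where they are.

Things in the scene. Friction and masses are not known exactly. Their poses are not given: they have to be found in the camera images.
- case: Blue hard case fixed to the table, 185 (x, with lid) x 240 (y) x 130 mm (z), standing with seam and latch on top. Origin on the table straight below the lever's pivot; x points from the robot side across the seam to the lid, z up. All latch parts move in its plane y = 0. Top at z 130; back shell x -75 to 49, lid x 49.5 to 110 when shut.
- lever_pivot (a point): Pivot of the red lever, at x 0, z 144 mm in the case frame. It does not move.
- lid: Lid, the blue front shell, hinged along y at the foot of the seam (its origin: case x 49.5, z 5 mm). A spring (2 N at the keeper now, 12 N when shut) holds it 0.029 rad ajar, its top about 4 mm out in x; only the latch keeps it shut. It carries the brass keeper (see keeper_mid).
- keeper_mid (a point): Middle of the range in which the 18 mm wide keeper's lip may stand: its screw sets it up to 5.5 mm either way along case x, differently each time and not reported; feel or look for it. From the seam out: flat 14 mm, then lip bar, diameter 6 mm along y, axis at this height; slot 6.5 mm wide in x, open above, floor 15 mm below; rib 10 mm thick, top level with the lip's.
- lid_edge (a point): Middle of the lid's upper inner edge at the seam. In the case frame x = 49.5 mm when the lid is shut, about 53.1 mm when ajar.
- lever (a joint): Red latch lever's angle t (rad): 0 closed, flat, pointing to case -x; pi/2 upright; up to 2.3, leaning to the keeper. Red grip 28 to 62 mm from the pivot, 20 mm wide in y, 6 thick; its face on the keeper side (upper when flat) is 4 mm off the pivot's line. Stays where left. With the claw hooked it draws tight going down (up to 10 N at the grip), passes centre near 0.25 rad, then snaps flat.
- link_pin (a point): Pin joining the claw's link to the lever, 22 mm from the pivot: at lever angle t it is at x = -22 cos(t - 0.35), z = 144 + 22 sin(t - 0.35) mm in the case frame.
- claw: Steel claw on the lever's link; origin = centre of its yellow ball knob (16 mm across) to pinch across y from above, free beside it to 10 mm below centre. Claw x runs along the link to the tooth, z up through the knob. Pitches freely on the pin (x -80, z -33 from here) and falls by its weight; moving it turns the lever too. Above 18 N pull it springs out along x, 2 N/mm, up to 14 mm.
- claw_tip (a point): Middle of the lower end of the claw's downward tooth, at x 11.75, z -25.5 mm from the knob centre in claw axes. The tooth is 3.5 mm thick, 14 wide, and reaches 10.5 mm below the claw's plate. Hooked: tooth down in the slot behind the lip, lever near or past upright. Pressing the held claw on the keeper with over 22 N is forcing it.
- socket: White ceramic valve socket, 48 mm across, 30 mm high, loose on the table beside the case; origin under its centre. A bystander.
- dial_knob: Black dial knob, 52 mm across, 24 mm high, loose on the table; origin under its centre. A bystander.
- carton: Small purple carton, 50 x 50 x 85 mm, loose on the table; origin under its centre. A bystander.

How it is judged:
By the outcome, as a careful person would: the job done as asked, in the order asked, and still so for the second after the job is handed in, with the robot touching nothing.
It also fails if it takes over 67 s, if anything falls off the work surface, if the arm or the gripper's body presses on something with over 40 N, if the wrist force passes 120 N, or if a joint passes its speed limit or range.

## Working session

There is one attempt and no reset: what is moved stays moved. The work goes in short steps, Python scripts to look and compute and a tool call to move; the robot and the scene stay as the last step left them, time stands still between calls to the robot, and variables do not carry over. Pictures are saved under pics/ and viewed, at most 10 in all, crops included, and the job is handed in when it is done.

Besides the shell and the picture viewer there is one more tool, called after "Call:" by a JSON object that holds its "api" and its "payload", one argument or row to a line. drive_tool: Moves the arm, as the interface text tells. Its arguments: {"type":"object","properties":{"deltas":{"type":"string"}},"required":["deltas"]}

```bash
mkdir -p pics; python3 - <<'E'
from rig import bot, imaging
import cv2, numpy as np
s=bot.read_state(); print(s['time_s'],s['position'],s['tcp_rot'],s['force'],s['opening'])
for n in ['scene','top']:
    im=imaging.capture(n); cv2.imwrite(f'pics/{n}0.png',im[:,:,::-1]); m=imaging.camera_model(n); print(n,m)
E
```

```text
0.0 [ 0.1910528  -0.5943302   0.22157785] [[ 9.52100186e-01  3.05786113e-01 -2.97359849e-04]
 [ 3.05786048e-01 -9.52097945e-01  2.09676151e-03]
 [ 3.58044851e-04 -2.08725552e-03 -9.99997758e-01]] [-0.73762076 -0.08090416  0.05014694] 1.001762184125996
scene {'fx': 492.1843685213621, 'fy': 492.1843685213621, 'cx': 282.1785322120863, 'cy': 213.62905364036402, 'T': array([[-0.36692547,  0.63898014, -0.67606958,  1.32352362],
       [ 0.93023029,  0.25680357, -0.26215173,  0.34301859],
       [ 0.00610733, -0.72509055, -0.68862646,  0.93633274],
       [ 0.        ,  0.        ,  0.        ,  1.        ]])}
top {'fx': 533.9972722623037, 'fy': 533.9972722623037, 'cx': 285.55589722388976, 'cy': 215.90964765893384, 'T': array([[-2.09681994e-02, -9.88097669e-01,  1.52392032e-01,
         4.05904028e-01],
       [-9.99770935e-01,  2.13771755e-02,  1.04559847e-03,
         3.57698203e-02],
       [-4.29086463e-03, -1.52335200e-01, -9.88319571e-01,
         1.13291080e+00],
       [ 0.00000000e+00,  0.00000000e+00,  0.00000000e+00,
         1.00000000e+00]])}
```

View pics/scene0.png

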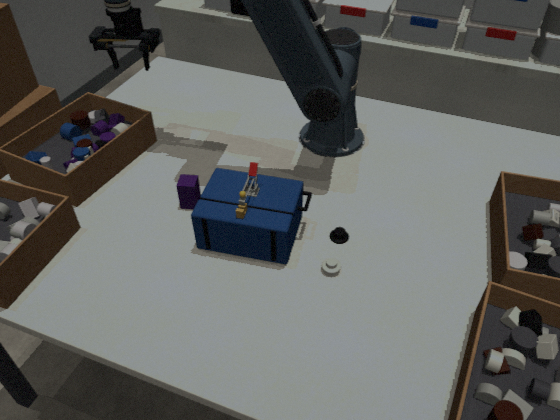

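View pics/top0.png

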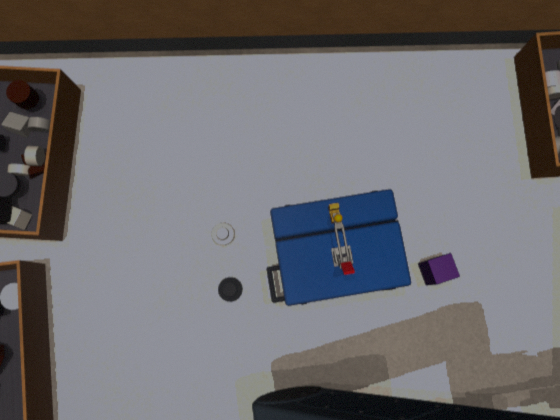

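Scene: the case is at about (250,215), lever red at (253,170), knob near (243,198). Top: case spans (272..410, 190..303), knob near (337,217), red grip (347,268). Carton is right of it, dial and socket left. I'll enlarge both.

```bash
python3 - <<'E'
import cv2, numpy as np
a=cv2.imread('pics/scene0.png')[155:265,185:317]; b=cv2.imread('pics/top0.png')[180:310,264:420]
a=cv2.resize(a,(400,333),interpolation=cv2.INTER_CUBIC)
b=cv2.resize(b,None,fx=5,fy=4.6,interpolation=cv2.INTER_CUBIC)
cv2.imwrite('pics/topz.png',b)
c=cv2.imread('pics/scene0.png')[155:265,185:317]
cv2.imwrite('pics/scz.png',cv2.resize(c,None,fx=5.4,fy=5.4,interpolation=cv2.INTER_CUBIC)); print(b.shape)
E
```

```text
(598, 780, 3)
```

View pics/topz.png

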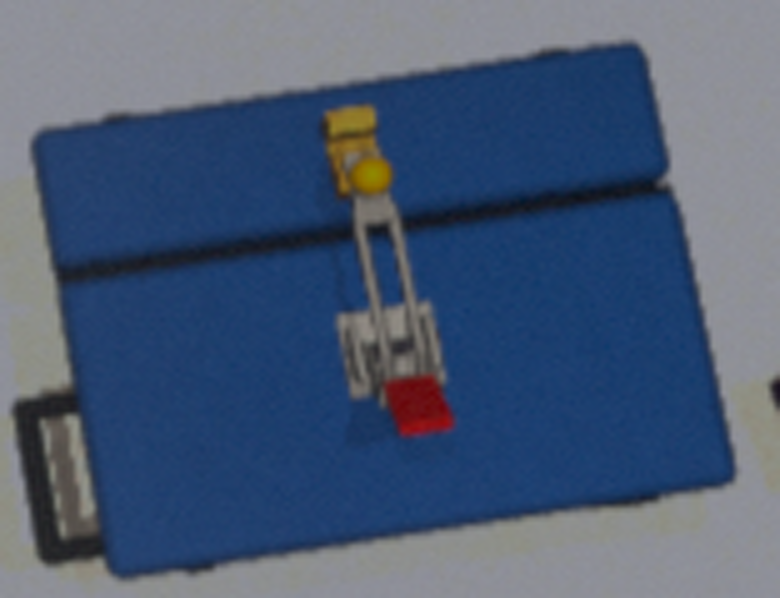

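View pics/scz.png

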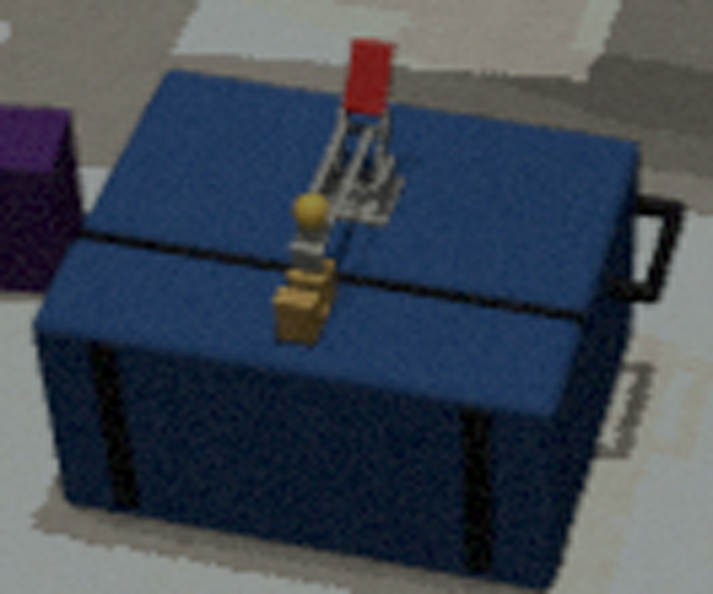

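Top crop: knob at (371,175), rib top at (350,122), grip patch (388–453, 378–435). Scene crop: knob at (311,211), grip tip (372,42), rib front (300,315). I'll fit the case pose from the corners and seam ends and triangulate the knob.

```bash
cat > h.py <<'E'
import numpy as np
from rig import bot, imaging
from scipy.optimize import least_squares
def proj(m,P):
    T=m['T']; p=(np.atleast_2d(P)-T[:3,3])@T[:3,:3]
    return np.c_[m['fx']*p[:,0]/p[:,2]+m['cx'], m['fy']*p[:,1]/p[:,2]+m['cy']]
def c2w(q,P):
    c,s=np.cos(q[2]),np.sin(q[2]); P=np.atleast_2d(P)/1000
    return np.c_[q[0]+c*P[:,0]-s*P[:,1], q[1]+s*P[:,0]+c*P[:,1], P[:,2]]
def w2c(q,P):
    c,s=np.cos(q[2]),np.sin(q[2]); P=np.atleast_2d(P)-[q[0],q[1],0]
    return 1000*np.c_[c*P[:,0]+s*P[:,1], -s*P[:,0]+c*P[:,1], P[:,2]]
def tri(ms,px):
    f=lambda P:np.concatenate([(proj(m,P)-p).ravel() for m,p in zip(ms,px)])
    r=least_squares(f,[.5,0,.15]); return r.x,r.fun
E
python3 - <<'E'
from h import *
t=imaging.camera_model('top'); s=imaging.camera_model('scene')
tz=lambda L:np.array(L)/[5,4.6]+[264-.4,180-.4]
sz=lambda L:np.array(L)/5.4+[185-.4,155-.4]
M=np.array([[-75,120,130],[-75,-120,130],[113.5,120,128],[113.5,-120,128],[51.3,120,129],[51.3,-120,129]],float)
tp=tz([[112,577],[735,484],[33,132],[647,42],[60,272],[668,187]])
sp=sz([[637,143],[168,70],[553,413],[36,327],[585,318],[80,235]])
f=lambda q:np.r_[(proj(t,c2w(q,M))-tp).ravel(),(proj(s,c2w(q,M))-sp).ravel()]
r=least_squares(f,[.45,0,.15],loss='soft_l1'); print(r.x,np.round(r.fun.reshape(-1,2),1))
q=r.x; np.save('q.npy',q)
k,e=tri([t,s],[tz([371,175]),sz([311,211])]); print('knob',k,w2c(q,k),e)
for n,a,b in [('ribtop',[350,122],[298,293])]:
    k,e=tri([t,s],[tz(a),sz(b)]); print(n,k,w2c(q,k),e)
k,e=tri([t,s],[tz([426,432]),sz([373,42])]);print('tip?',w2c(q,k),e)
for n,P in [('pivot',[0,0,144]),('edge',[53,0,130]),('gripup',[0,0,206])]: print(n,c2w(q,P),(proj(t,c2w(q,P))-tz([0,0]))*[5,4.6],(proj(s,c2w(q,P))-sz([0,0]))*5.4)
E
```

```text
[ 0.48322399 -0.06662202  0.13624118] [[-1.4  0.5]
 [ 1.4  0.3]
 [-1.  -1.6]
 [-0.2 -1.5]
 [-1.4 -0.1]
 [ 1.9 -1.4]
 [ 1.7 -1.5]
 [-0.1 -2.1]
 [ 0.4 -0.1]
 [-1.9 -1.7]
 [ 0.4 -0.8]
 [-0.8 -1.7]]
knob [ 0.54837258 -0.05802676  0.17560632] [[ 65.7123013   -0.33288303 175.60632392]] [ 0.11927507 -0.049062    0.16550231  0.02063165]
ribtop [ 0.57401605 -0.05351782  0.15069372] [[ 91.73055663   0.65138269 150.69372476]] [ 0.17240024 -0.07098935  0.23211204  0.02908368]
tip? [[-37.00699638  -0.89548812 190.79846378]] [ 0.26743576 -0.10782294  0.40312228  0.04541628]
pivot [[ 0.48322399 -0.06662202  0.144     ]] [[393.21002499 345.98747296]] [[358.08592667 171.58147988]]
edge [[ 0.53573286 -0.05942355  0.13      ]] [[365.32692685 221.60115268]] [[325.97339506 269.61051187]]
gripup [[ 0.48322399 -0.06662202  0.206     ]] [[411.16416318 332.80094165]] [[352.822816    64.85641768]]
```

The measurements agree with the given geometry. The knob is at case (65.7, -0.3, 175.6), the lever is at about 0.9 rad, and the knob–pin distance comes out at 86.8 mm against 86.5 given. Next I move above the knob and turn to the case yaw.

Call:
{"api": "drive_tool", "payload": {
  "deltas": "50 0 0 60 0; 50 357 536 60 -0.1745; 50 357 536 60 -0.1745; 50 357 536 60 -0.1745; 50 357 536 60 -0.1745; 50 357 536 60 -0.1745; 50 357 536 60 -0.1745; 50 357 536 60 -0.1745; 50 357 536 60 -0.1745; 50 357 536 60 -0.1745; 50 357 536 60 -0.1745; 50 357 536 60 -0.1745"
}}

```text
time_s: 1.3
position: [0.4966, -0.1353, 0.2809]
tcp_rot: [[0.991, 0.136, -0.0], [0.136, -0.991, 0.0], [-0.0, -0.0, -1.0]]
force: [0.8, 0.1, 0.2]
opening: 0.574
grasp_force: 0.0
```

Call:
{"api": "drive_tool", "payload": {
  "deltas": "50 0 0 0 0; 50 0 0 0 0"
}}

```text
time_s: 1.5
position: [0.496, -0.1361, 0.2807]
tcp_rot: [[0.99, 0.139, -0.001], [0.139, -0.99, -0.0], [-0.001, -0.0, -1.0]]
force: [-1.2, -0.9, 0.6]
opening: 0.573
grasp_force: 0.0
```

Call:
{"api": "drive_tool", "payload": {
  "deltas": "50 26 39 -10 0; 50 52 78 -30 0; 50 52 78 -30 0; 50 52 78 -30 0; 50 52 78 -30 0"
}}

```text
time_s: 2.0
position: [0.5474, -0.0611, 0.2512]
tcp_rot: [[0.991, 0.134, -0.001], [0.134, -0.991, -0.001], [-0.001, 0.001, -1.0]]
force: [0.6, -0.4, 0.7]
opening: 0.573
grasp_force: 0.0
```

```bash
python3 - <<'E'
from h import *; import cv2
m=imaging.camera_model('wrist'); s=bot.read_state(); im=imaging.capture('wrist'); cv2.imwrite('pics/w1.png',cv2.resize(im[:,:,::-1],(800,600),interpolation=cv2.INTER_CUBIC))
np.save('w1.npy',m['T']); q=np.load('q.npy'); print(s['position'],s['force'],m)
for P in [[65.7,-.3,175.6],[0,0,144],[70,0,147],[80,0,147]]: print(P,proj(m,c2w(q,P))*800/560)
E
```

```text
[ 0.54740861 -0.06113878  0.25116918] [ 0.63084447 -0.37105716  0.6716357 ] {'fx': 292.9675819848179, 'fy': 292.9675819848179, 'cx': 282.7833031764547, 'cy': 211.84171068252851, 'T': array([[ 0.13390019, -0.95087482, -0.2791197 ,  0.62305594],
       [-0.99099425, -0.12817634, -0.03874562, -0.05092659],
       [ 0.00106569,  0.28179406, -0.95947432,  0.41276967],
       [ 0.        ,  0.        ,  0.        ,  1.        ]])}
[65.7, -0.3, 175.6] [[398.50734411 311.22001256]]
[0, 0, 144] [[399.11465478 385.96136355]]
[70, 0, 147] [[398.5133154  291.85102478]]
[80, 0, 147] [[398.42693672 276.98109637]]
```

View pics/w1.png

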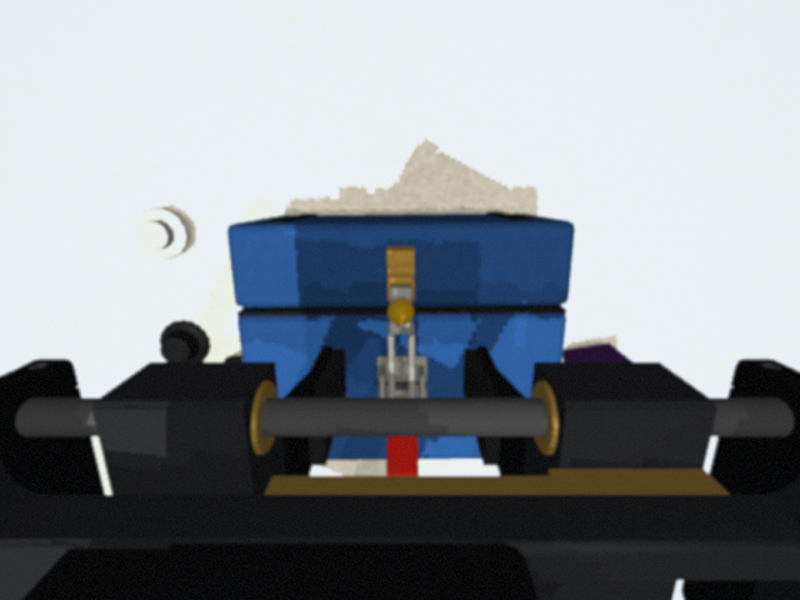

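Wrist: knob at (400,312), matching the predicted (398.5,311). Keeper rib spans rows 247–287. I'll zoom on the keeper.

```bash
python3 - <<'E'
from h import *; import cv2
im=cv2.imread('pics/w1.png')[235:335,360:440]
im=cv2.resize(im,None,fx=6,fy=6,interpolation=cv2.INTER_CUBIC); im=cv2.convertScaleAbs(im,alpha=1.5)
cv2.imwrite('pics/w1z.png',im)
m=imaging.camera_model('wrist'); m['T']=np.load('w1.npy'); q=np.load('q.npy')
for z in (130,144,147,150):
  print(z,[round(((proj(m,c2w(q,[x,0,z]))[0,1]*800/560)-235)*6) for x in range(60,105,5)])
E
```

```text
130 [386, 345, 303, 261, 219, 176, 133, 89, 45]
144 [421, 378, 334, 290, 246, 201, 156, 110, 64]
147 [429, 385, 341, 297, 252, 207, 161, 115, 68]
150 [436, 393, 348, 303, 258, 212, 166, 119, 72]
```

View pics/w1z.png

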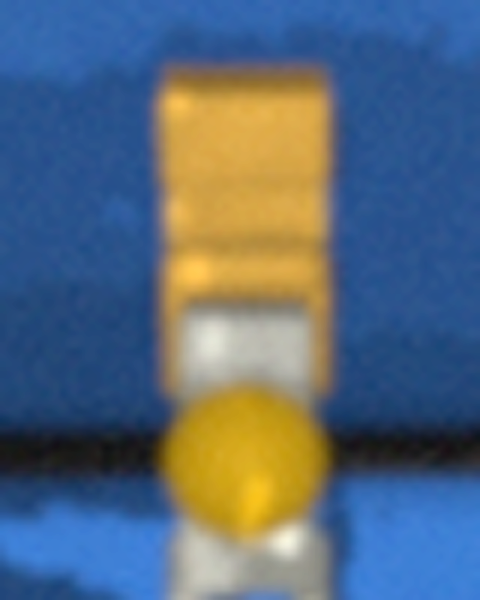

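Keeper in the zoom, in case x: rib outer edge about 97.6, rib inner about 87.6, lip outer edge about 81.1. So the lip axis is near 78, the slot centre near 84.3, and the claw end sits against the lip's seam side. I'll descend onto the knob and compute the hooking path.

Call:
{"api": "drive_tool", "payload": {
  "deltas": "50 0.5 2.5 -30 0; 50 0.5 2.5 -55 0; 50 0.5 2.5 -75 0; 50 0.5 2.5 -83 0; 50 0.5 2.5 -83 0; 50 0.5 2.5 -83 0"
}}

```text
time_s: 2.65
position: [0.5491, -0.0577, 0.1691]
tcp_rot: [[0.991, 0.135, 0.002], [0.135, -0.991, -0.001], [0.002, 0.001, -1.0]]
force: [0.2, 0.6, 0.2]
opening: 0.576
grasp_force: 0.0
```

```bash
cat >> h.py <<'E'
def solve(tx,tz,t0=1.5):  # tip case -> lever t, pitch, knob
    L=np.hypot(91.75,7.5)
    def f(t): return np.hypot(tx+22*np.cos(t-.35),tz-144-22*np.sin(t-.35))-L
    ts=np.linspace(.3,2.3,400); v=[f(t) for t in ts]; r=[(a+b)/2 for a,b,u,w in zip(ts,ts[1:],v,v[1:]) if u*w<=0]
    if not r: return None
    t=r[0]; p=np.arctan2(tz-144-22*np.sin(t-.35),tx+22*np.cos(t-.35))-np.arctan2(7.5,91.75)
    c,s=np.cos(p),np.sin(p); return round(t,2),round(p,3),round(tx-11.75*c-25.5*s,1),round(tz-11.75*s+25.5*c,1)
E
python3 - <<'E'
from h import *
for a in [(73,148.6),(73,155),(78,157),(82,157),(84,157),(84,153),(84,149),(83.5,145),(83,142),(83,140),(82.5,138)]: print(a,solve(*a))
E
```

```text
(73, 148.6) (np.float64(0.89), np.float64(-0.155), np.float64(65.3), np.float64(175.6))
(73, 155) (np.float64(0.87), np.float64(-0.082), np.float64(63.4), np.float64(181.4))
(78, 157) (np.float64(1.23), np.float64(-0.125), np.float64(69.5), np.float64(183.8))
(82, 157) (np.float64(1.46), np.float64(-0.155), np.float64(74.3), np.float64(184.0))
(84, 157) (np.float64(1.56), np.float64(-0.164), np.float64(76.6), np.float64(184.1))
(84, 153) (np.float64(1.58), np.float64(-0.209), np.float64(77.8), np.float64(180.4))
(84, 149) (np.float64(1.61), np.float64(-0.256), np.float64(79.1), np.float64(176.6))
(83.5, 145) (np.float64(1.63), np.float64(-0.302), np.float64(79.9), np.float64(172.8))
(83, 142) (np.float64(1.64), np.float64(-0.336), np.float64(80.3), np.float64(169.9))
(83, 140) (np.float64(1.67), np.float64(-0.36), np.float64(81.0), np.float64(168.0))
(82.5, 138) (np.float64(1.67), np.float64(-0.383), np.float64(81.1), np.float64(166.0))
```

Call:
{"api": "drive_tool", "payload": {
  "deltas": "10 0 0 0 0; 10 0 0 0 0; 10 0 0 0 0; 10 0 0 0 0; 10 0 0 0 0; 10 0 0 0 0"
}}

```text
time_s: 3.25
position: [0.5489, -0.058, 0.1683]
tcp_rot: [[0.991, 0.137, 0.001], [0.137, -0.991, -0.002], [0.0, 0.003, -1.0]]
force: [0.8, -4.5, 0.7]
opening: 0.157
grasp_force: 30.0
```

Gripped at 30 N. Lift a little, carry over the lip, then stop above the slot.

Call:
{"api": "drive_tool", "payload": {
  "deltas": "10 -1 0 3 0; 10 -2 -0.3 6 0; 10 -2 -0.3 8.5 0; 10 1 0.1 8.5 0; 10 4 0.5 8.5 0; 10 7 1 8.5 0; 10 10 1.4 8.5 0; 10 11 1.5 8.5 0; 10 11 1.5 8.5 0"
}}

```text
time_s: 4.15
position: [0.5588, -0.0561, 0.1765]
tcp_rot: [[0.991, 0.136, -0.002], [0.136, -0.991, -0.001], [-0.002, 0.001, -1.0]]
force: [-0.0, -5.1, -0.9]
opening: 0.163
grasp_force: 30.0
```

```bash
python3 - <<'E'
from h import *; import cv2
s=bot.read_state(); q=np.load('q.npy'); print(w2c(q,s['position']),s['force'],s['opening'])
m=imaging.camera_model('wrist'); np.save('w2.npy',m['T']); im=imaging.capture('wrist')[:,:,::-1]
im=cv2.resize(im,(1120,840),interpolation=cv2.INTER_CUBIC); np.save('w2im.npy',im)
c=np.round(proj(m,c2w(q,[80,0,150]))[0]*2).astype(int); print(c)
sc=imaging.capture('scene')[165:225,215:275,::-1]
a=cv2.resize(im[c[1]-60:c[1]+60,c[0]-60:c[0]+60],(400,400),interpolation=cv2.INTER_CUBIC)
b=cv2.resize(sc,(400,400),interpolation=cv2.INTER_CUBIC)
cv2.imwrite('pics/w2z.png',cv2.convertScaleAbs(np.hstack([a,b]),alpha=1.4))
for z in (130,150): print(z,[round((proj(m,c2w(q,[x,0,z]))[0,1]*2-c[1]+60)*400/120) for x in range(65,105,5)])
E
```

```text
[[7.63432206e+01 1.10248609e-01 1.76489248e+02]] [-3.48023255e-03 -5.06498388e+00 -8.88528420e-01] 0.1632234021542297
[565 472]
130 [260, 220, 179, 137, 95, 52, 9, -35]
150 [335, 291, 247, 201, 156, 109, 62, 14]
```

View pics/w2z.png

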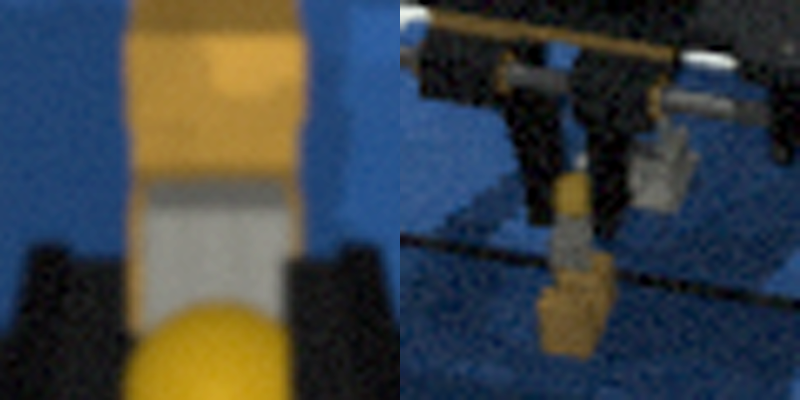

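Left (wrist): rib's outer top edge is at row 35 (case x ≈ 98) and the tooth's front bottom edge at row 178, which puts the tip at x ≈ 83.5, near the slot centre. Right (scene): claw is over the keeper. I'll lower it gently.

Call:
{"api": "drive_tool", "payload": {
  "deltas": "10 0.4 0 -1.3 0; 10 0.8 0.1 -2.6 0; 10 1.2 0.2 -3.7 0; 10 1.5 0.2 -4.7 0; 10 1.8 0.2 -5.7 0; 10 2.1 0.3 -6.6 0; 10 2.4 0.3 -7.5 0; 10 2.4 0.3 -7.5 0"
}}

```text
time_s: 5.05
position: [0.5613, -0.0558, 0.1692]
tcp_rot: [[0.991, 0.136, -0.001], [0.136, -0.991, -0.001], [-0.002, 0.001, -1.0]]
force: [-0.5, -5.8, 0.5]
opening: 0.155
grasp_force: 30.0
```

No contact yet. Continue down.

Call:
{"api": "drive_tool", "payload": {
  "deltas": "10 0.3 0 -1 0; 10 0.5 0 -2 0; 10 0.7 0.1 -3 0; 10 0.8 0.1 -3.5 0; 10 0.8 0.1 -3.5 0"
}}

```text
time_s: 5.55
position: [0.5621, -0.0558, 0.1658]
tcp_rot: [[0.991, 0.136, -0.001], [0.136, -0.991, -0.001], [-0.002, 0.001, -1.0]]
force: [-0.7, -5.4, 0.9]
opening: 0.152
grasp_force: 30.0
```

Call:
{"api": "drive_tool", "payload": {
  "deltas": "10 0.2 0 -1 0; 10 0.3 0 -2 0; 10 0.4 0 -3 0; 10 0.4 0 -3 0"
}}

```text
time_s: 5.95
position: [0.5625, -0.0557, 0.1628]
tcp_rot: [[0.991, 0.136, -0.001], [0.136, -0.991, -0.001], [-0.002, 0.001, -1.0]]
force: [-1.3, -5.2, 0.6]
opening: 0.155
grasp_force: 30.0
```

Call:
{"api": "drive_tool", "payload": {
  "deltas": "10 0.3 0 -1 0; 10 0.5 0 -2 0; 10 0.5 0 -2.5 0; 10 0.5 0 -2.5 0"
}}

```text
time_s: 6.35
position: [0.563, -0.0557, 0.1604]
tcp_rot: [[0.991, 0.136, -0.001], [0.136, -0.991, -0.001], [-0.001, 0.001, -1.0]]
force: [0.0, -6.2, 0.6]
opening: 0.158
grasp_force: 30.0
```

Call:
{"api": "drive_tool", "payload": {
  "deltas": "10 0.1 0 -0.7 0; 10 0.1 0 -1.4 0; 10 0.1 0 -2 0; 10 0.1 0 -2 0"
}}

```text
time_s: 6.75
position: [0.5631, -0.0557, 0.1588]
tcp_rot: [[0.991, 0.136, -0.001], [0.136, -0.991, -0.001], [-0.001, 0.001, -1.0]]
force: [-1.9, -5.0, 3.0]
opening: 0.16
grasp_force: 30.0
```

Call:
{"api": "drive_tool", "payload": {
  "deltas": "10 -1 -0.1 0 0; 10 -2 -0.3 0 0; 10 -3 -0.4 0 0; 10 -3 -0.4 0 0; 10 -3 -0.4 0 0"
}}

```text
time_s: 7.25
position: [0.5623, -0.0559, 0.1589]
tcp_rot: [[0.991, 0.136, 0.004], [0.136, -0.991, -0.001], [0.004, 0.002, -1.0]]
force: [2.9, -4.5, 1.9]
opening: 0.155
grasp_force: 30.0
```

```bash
python3 - <<'E'
from h import *; import cv2
s=bot.read_state(); q=np.load('q.npy'); print(w2c(q,s['position']),s['force'],s['opening'])
m=imaging.camera_model('wrist'); im=imaging.capture('wrist')[:,:,::-1]
im=cv2.resize(im,(1120,840),interpolation=cv2.INTER_CUBIC)
c=np.round(proj(m,c2w(q,[80,0,150]))[0]*2).astype(int)
sc=imaging.capture('scene')[165:225,215:275,::-1]
a=cv2.resize(im[c[1]-60:c[1]+60,c[0]-60:c[0]+60],(400,400),interpolation=cv2.INTER_CUBIC)
b=cv2.resize(sc,(400,400),interpolation=cv2.INTER_CUBIC)
cv2.imwrite('pics/w3z.png',cv2.convertScaleAbs(np.hstack([a,b]),alpha=1.4))
for z in (130,150): print(z,[round((proj(m,c2w(q,[x,0,z]))[0,1]*2-c[1]+60)*400/120) for x in range(65,105,5)])
E
```

```text
[[ 7.97852634e+01 -7.76067120e-02  1.58897978e+02]] [ 2.94949682 -4.54264335  1.92902788] 0.15527065111863914
130 [253, 210, 166, 122, 77, 31, -15, -62]
150 [343, 296, 248, 200, 151, 101, 50, -1]
```

View pics/w3z.png

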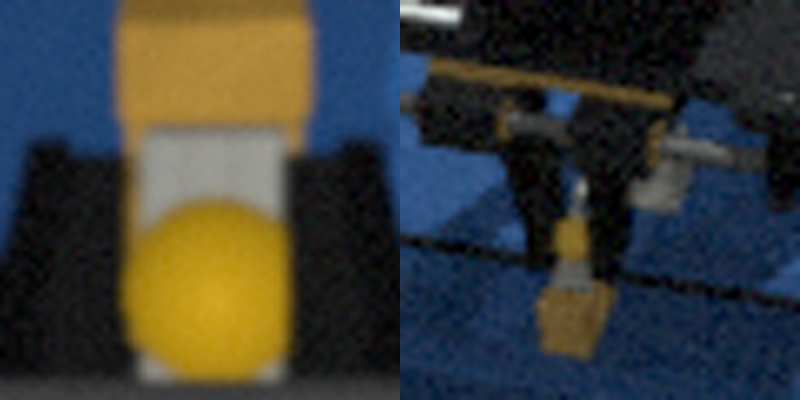

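Left (wrist): claw plate sits between the rib (row 125) and knob, with the tooth out of sight in the slot. Pulling back met 3 N, and tip depth is about 12 mm below the lip top, so it's hooked. Release and rise.

Call:
{"api": "drive_tool", "payload": {
  "deltas": "10 1.5 0.2 0 0; 40 1.5 0.2 0 0; 40 1.5 0.2 0 0; 40 1.5 0.2 0 0; 40 1.5 0.2 0 0; 40 1.5 0.2 15 0; 40 1.5 0.2 40 0; 40 1.5 0.2 70 0; 40 1.5 0.2 70 0; 40 1.5 0.2 70 0"
}}

```text
time_s: 8.35
position: [0.5621, -0.0547, 0.2283]
tcp_rot: [[0.991, 0.136, 0.001], [0.136, -0.991, 0.0], [0.001, -0.0, -1.0]]
force: [0.7, -0.0, 0.2]
opening: 0.462
grasp_force: 0.0
```

```bash
python3 - <<'E'
from h import *; import cv2
s=bot.read_state(); q=np.load('q.npy'); print(w2c(q,s['position']),s['force'],s['opening'])
m=imaging.camera_model('wrist'); im=imaging.capture('wrist')[:,:,::-1]
im=cv2.resize(im,(1120,840),interpolation=cv2.INTER_CUBIC)
c=np.round(proj(m,c2w(q,[60,0,150]))[0]*2).astype(int); print(c)
sc=imaging.capture('scene')[150:220,210:280,::-1]
a=cv2.resize(im[c[1]-80:c[1]+80,c[0]-80:c[0]+80],(400,400),interpolation=cv2.INTER_CUBIC)
b=cv2.resize(sc,(400,400),interpolation=cv2.INTER_CUBIC)
cv2.imwrite('pics/w4z.png',cv2.convertScaleAbs(np.hstack([a,b]),alpha=1.5))
for P in [[80,0,168],[5,0,206],[5,0,172],[0,0,144],[98,0,150]]:
  print(P,(proj(m,c2w(q,P))*2-c+80)*2.5,(proj(imaging.camera_model('scene'),c2w(q,P))-[210,150])*400/70)
E
```

```text
[[ 79.75603502   1.14810594 228.34872831]] [ 0.6914115  -0.04717655  0.15733616] 0.462067671944075
[568 480]
[80, 0, 168] [[200.00797987 124.96634718]] [[176.31023704 286.22204108]]
[5, 0, 206] [[200.30003927 682.51951695]] [[224.82268487 102.10491404]]
[5, 0, 172] [[199.44207133 546.10776476]] [[228.00129614 165.07626607]]
[0, 0, 144] [[198.85242221 480.89305859]] [[233.78404938 207.85341786]]
[98, 0, 150] [[199.72722091 -10.92613534]] [[165.51808568 347.63978348]]
```

View pics/w4z.png

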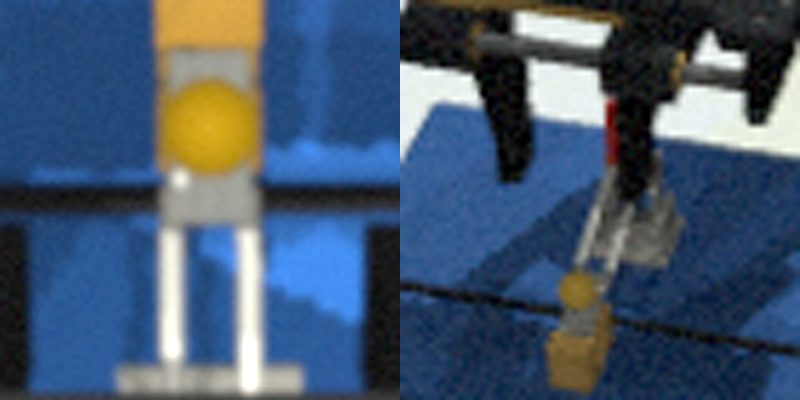

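Left (wrist): knob at (212,125), as predicted for hooked, with the tooth end against the rib. Right (scene): lever upright with the red grip at (612,130). Close the fingers and come down on the keeper side of the lever.

Call:
{"api": "drive_tool", "payload": {
  "deltas": "0 -20 -3 0 0; 0 -43.5 -7 0 0; 0 -43.5 -7 0 0; 0 -43.5 -7 0 0; 0 -43.5 -7 -15 0; 0 -43.5 -7 -30 0; 0 -43.5 -7 -36 0; 0 -43.5 -7 -36 0; 0 -43.5 -7 -36 0"
}}

```text
time_s: 9.35
position: [0.5194, -0.0622, 0.1921]
tcp_rot: [[0.991, 0.136, 0.0], [0.136, -0.991, -0.0], [0.0, 0.0, -1.0]]
force: [-0.4, -1.1, -0.5]
opening: 0.008
grasp_force: 0.0
```

```bash
python3 - <<'E'
from h import *
s=bot.read_state(); q=np.load('q.npy'); p=w2c(q,s['position'])[0]; print(p,s['force'],s['opening'])
c,sn=np.cos(q[2]),np.sin(q[2])
for t in [1.67,1.4,1.2,1,.8,.6,.45,.3,.2,.1,0]:
  P=np.array([0,144])+52*np.array([-np.cos(t),np.sin(t)])+4*np.array([np.sin(t),np.cos(t)])
  d=P[0]+9.5-p[0]; print(t,np.round([P[0],P[1],d*c+sn*p[1],d*sn-c*p[1],P[1]-p[2]],1))
E
```

```text
[ 36.44285127  -0.50202405 192.1443347 ] [-0.42829831 -1.07015091 -0.50065058] 0.0078069415004999795
1.67 [  9.1 195.3 -17.7  -1.9   3.2]
1.4 [ -4.9 195.9 -31.6  -3.8   3.8]
1.2 [-15.1 193.9 -41.7  -5.2   1.8]
1 [-24.7 189.9 -51.3  -6.5  -2.2]
0.8 [-33.4 184.1 -59.8  -7.7  -8.1]
0.6 [-40.7 176.7 -67.   -8.7 -15.5]
0.45 [-45.1 170.2 -71.4  -9.3 -21.9]
0.3 [-48.5 163.2 -74.8  -9.7 -29. ]
0.2 [-50.2 158.3 -76.5 -10.  -33.9]
0.1 [-51.3 153.2 -77.6 -10.1 -39. ]
0 [-52.  148.  -78.3 -10.2 -44.1]
```

Call:
{"api": "drive_tool", "payload": {
  "deltas": "0 -10 -1 0 0; 0 -15 -1.6 2 0; 0 -20 -2.2 2 0; 0 -25 -3 2 0; 0 -30 -3.5 2 0; 0 -35 -4.3 2 0; 0 -39 -4.8 1.5 0; 0 -43 -5.3 1 0; 0 -47 -5.9 0 0; 0 -51 -6.5 -2 0; 0 -51 -6.5 -2 0"
}}

```text
time_s: 10.45
position: [0.4692, -0.0692, 0.1905]
tcp_rot: [[0.991, 0.135, 0.004], [0.135, -0.991, -0.001], [0.004, 0.002, -1.0]]
force: [5.5, 0.9, 0.1]
opening: 0.003
grasp_force: 2.0
```

Call:
{"api": "drive_tool", "payload": {
  "deltas": "0 -4.5 -0.6 -3 0; 0 -9 -1.2 -6 0; 0 -12.5 -1.7 -9.5 0; 0 -16 -2.2 -13.5 0; 0 -18.5 -2.5 -17 0; 0 -20.4 -2.8 -20 0; 0 -22 -3 -23.5 0; 0 -23.8 -3.2 -27 0; 0 -23.8 -3.2 -27 0"
}}

```text
time_s: 11.35
position: [0.4416, -0.0711, 0.1621]
tcp_rot: [[0.991, 0.136, -0.005], [0.136, -0.991, 0.002], [-0.005, -0.002, -1.0]]
force: [-0.4, -0.5, 0.4]
opening: 0.006
grasp_force: 0.0
```

Call:
{"api": "drive_tool", "payload": {
  "deltas": "0 1 0 -3 0; 0 1 0 -6 0; 0 1 0 -9 0; 0 1 0 -12 0; 0 1 0 -12 0"
}}

```text
time_s: 11.85
position: [0.4446, -0.0716, 0.1506]
tcp_rot: [[0.991, 0.136, -0.001], [0.136, -0.991, 0.0], [-0.001, -0.001, -1.0]]
force: [0.3, -0.6, 0.2]
opening: 0.005
grasp_force: 0.0
```

Call:
{"api": "drive_tool", "payload": {
  "deltas": "0 0 0 -1.5 0; 0 0 0 -3 0; 0 0 0 -4 0; 0 0 0 -4 0"
}}

```text
time_s: 12.25
position: [0.445, -0.0718, 0.1482]
tcp_rot: [[0.991, 0.136, 0.001], [0.136, -0.991, -0.0], [0.001, 0.0, -1.0]]
force: [-2.5, 1.2, 10.3]
opening: 0.005
grasp_force: 5.2
```

Contact at z ≈ 148 with 10 N, so the lever is flat as expected. Retreat upward and check.

Call:
{"api": "drive_tool", "payload": {
  "deltas": "0 0 0 10 0; 0 0 0 40 0; 0 0 0 80 0; 0 -50 -40 100 0; 0 -50 -90 100 0; 0 -50 -140 100 0; 0 -50 -190 100 0; 0 -50 -240 100 0; 0 -50 -240 100 0; 0 -50 -240 100 0"
}}

```text
time_s: 13.25
position: [0.3948, -0.3138, 0.2471]
tcp_rot: [[0.991, 0.133, 0.0], [0.133, -0.991, -0.0], [0.0, 0.0, -1.0]]
force: [0.3, 0.2, -0.2]
opening: 0.004
grasp_force: 0.0
```

```bash
python3 - <<'E'
from h import *; import cv2
s=bot.read_state(); print(s['position'],s['force'],s['time_s'])
b=imaging.capture('scene')[150:260,180:350,::-1]; a=imaging.capture('top')[180:310,210:470,::-1]
a=cv2.resize(a,(600,300),interpolation=cv2.INTER_CUBIC); b=cv2.resize(b,(464,300),interpolation=cv2.INTER_CUBIC)
o=np.zeros((600,600,3),np.uint8); o[:300]=a; o[300:,:464]=b
cv2.imwrite('pics/end.png',cv2.convertScaleAbs(o,alpha=1.4))
E
```

```text
[ 0.39475247 -0.31382009  0.24710373] [ 0.30154778  0.18141218 -0.18240764] 13.25
```

View pics/end.png

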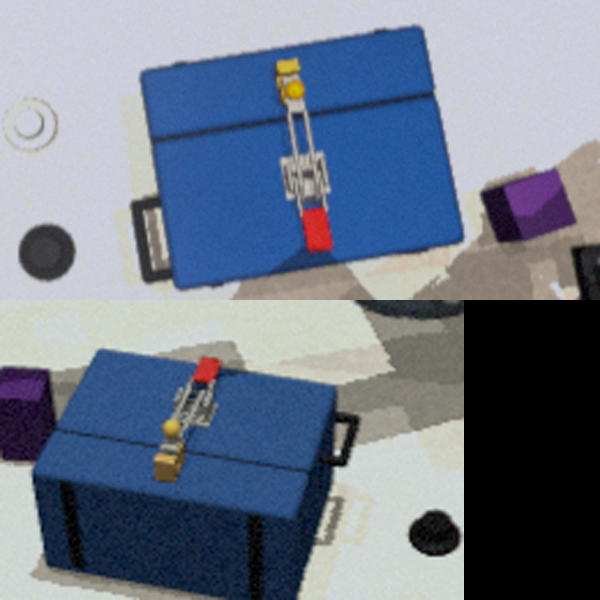

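The seam is now a thin line, the lever lies flat (red at (317,230) in the top view), the claw is on the keeper, and the bystanders are unmoved.

```bash
python3 -c "
from rig import bot
print(bot.hand_in())"
```

```text
the job is handed in; nothing more can be done
None
```

The claw is hooked over the keeper, the lever is flat past centre and the lid is shut. The arm is clear, the loose parts look unmoved in the last pictures, and the job was handed in at about 13 s with no verdict returned.

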